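# Hold the sample slide flush on the reader's tilted stage

## Robot

A 6-joint arm with a two-finger parallel gripper is mounted at the origin on the work surface. World frame = base frame: x ahead of the robot, y to its left, z up, the work surface at z = 0. Lengths are in m, angles in rad, forces in N, time in s.
With the tool pointing down it reaches from about 0.35 to 0.775 m from the base axis. Payload 7.3 kg.
Tool frame: the origin (TCP) lies on the centre line of the jaws, within the pads' length; the fingertips stand ahead of it and the grasp point (between the pads) lies 8 mm behind it (manip.tips_ahead is the z of the fingertips in the tool frame, in m); z points along the fingers, y is the line along which they close (so a half turn about z gives the same grasp; the last joint's range is limited). The gripper opens to 92 mm and grips with 3 to 60 N. Pads are 19 mm wide; open, the fingers measure 130 mm over their backs; the gripper's body (75 mm by 190 mm) begins 47 mm behind the grasp point.
Start: joints at [-1.315, 0.342, 1.524, -0, 1.275, -0.146], TCP at [0.205, -0.483, 0.201] pointing down, gripper open.
Joint ranges: [-2.53, 2.53], [-0.77, 2.02], [0.04, 2.7], [-1, 4.14], [0.28, 2.66], [-3.11, 3.11]. Speed limits (rad/s): [2.57, 2.57, 3.14, 3.14, 3.14, 3.14].

## Interface

Orientations are given as a 3x3 rotation matrix whose columns are the frame's x, y, z axes.
In Python, from station import manip, optics gives the robot as it stands. The module is installed in compiled form; this text tells all that it offers.
- The arm moves only by the tool arm_command, never from a script. Its arguments are lists of equal length, an entry for each row: "angular": the turn, a rotation vector about the tool's x, y, z in degrees, a list of three; "slide": the shift along the tool's x, y, z in m, a list of three; "hand": the gripper command: -1 is shut, 1 is fully open, values between are in proportion. A call has 1 to 5 rows; each row shifts and turns the commanded pose from where the row before left it, along the tool's axes as they then stand; what a row does not reach is not made up. A row lasts 1/8 s, in which the tool goes at most 62.5 mm and 10.7 degrees, less where a joint would pass 70% of its speed; a pose out of reach is approached as far as the arm can. A call with a gripper value outside its range is refused whole. The fingers move at their own pace and stop on an object; "squeeze" is the grip in N (left out, the last holds). Time passes only in rows, so rows that do not move let the fingers close. It gives the time, the measured TCP pose, the force, the opening and the grip force at its end, in the units of the state.
- manip.get_state(): the state, without advancing time (a new reading comes with each control period).
- optics.snapshot(name): name is "side" or "top"; returns a dict with "pixels" (480x640x3 uint8, blue, green, red), "z_map" (480x640 float32, m along the optical axis (not along the pixel's ray), 0 where there is no reading), "fovy" (degrees; the focal length in pixels is half the picture's height over the tangent of half this angle, whatever the lens; pixels are square), "cx", "cy" (the principal point, pixels), "dist_coeffs" ([k1, k2, p1, p2, k3] as OpenCV has them; the pictures are not rectified), "R" (3x3) and "t" (3): a world point X has camera coordinates R X + t. Camera axes: x right, y down, z forward; pixel columns grow to the right and rows downward; lengths in m; the calibration is good to about 2 mm. A picture is of the moment at which its call begins.
- manip.close_job(): hands the job in; it is judged then, once.
Trained networks look in a picture, given as the dict that the camera call returned (one of the last four; its "shot" number tells which), for a name from the list of things; names that differ only in an ending like _2 or _b are one class to them, and where a whole thing is asked for, a point or a joint stands for the part that bears it (a point fixed in the world has none). Each returns a list of dicts, best first, with "p" (0 to 1); they miss things now and then, are a little off and sometimes report something else, mostly with a low value. They report only what shows in the picture. A call takes as long as a camera call.
- optics.recognise(picture, thing): "at" ([x, y, z] in m, in world coordinates, good to about 4 mm: the middle of the surface that is visible of it).
The state is a dict: "t": time; "qpos": joint angles; "dq": joint speeds; "joint_efforts": joint torques, N m; "position": TCP position; "tool_rot": TCP orientation; "ft_force": force on the tool from outside, world axes, zero at the start; "moment": the same for the moment, N m; "gripper_width": finger opening in m; "gripper_force": force on a finger pad.
Only numpy, scipy, OpenCV 4.12 (cv2) and the standard library are available. Lean on these libraries where they do the work, as an engineer would, in place of code of your own. Each camera call takes 0.05 s, during which the arm holds its last target. There are 200 camera calls.

## Task

Take the sample slide with the blue grip out of the open black case and hold its flat underside flush against the sloped face of the white reader: centred over the dark window, its long side running up the slope, tilted to match the face so that the yellow sprung bars at the top and bottom of the window are both pushed well in. Press gently, leave everything else where it is, and finish while still gripping the slide and pressing it there, without letting go.

Things in the scene. Friction and masses are not known exactly. Their poses are not given: they have to be found in the camera images.
- blue_slide_grip (a point): Sample slide to use: white plate 76 x 50 x 5 mm with an upright blue grip block 44 mm long (x), 12 mm thick (y), its top 60 mm above the plate's underside; 50 to 100 g. Point: middle of the block, 33 mm above the underside; x along the long side, z out of the plate's upper side. It stands loose and upright in a foam recess 10 mm deep, 3 mm free all round, in the case; lift it straight up.
- orange_slide_grip (a point): The other slide, the same size and shape, with an orange grip; it stands in the case's other recess (the two swap places). Leave it.
- case: Open black case, fixed, 300 x 240 mm (x, y), walls 55 mm high, grey foam inside. Origin: centre of its underside. Slide recesses centred at x = -68 and +68, y = +45 mm, floor 32 mm up; three vials (r 12.5 mm, tops 90 mm up) stand at y = -66 mm, x = -90, 0, 90. The open lid stands along the -y edge, leaning outwards, its top about 270 mm up.
- reader: White reader, fixed, base 150 x 130 x 40 mm, origin at the centre of its underside. Grey cheeks at y = -56 and +56 mm, 95 mm high, carry the aluminium stage (96 mm along the slope, 92 mm wide), hinged along y at x = 0, 85 mm up. The stage rises towards the reader's +x (towards the robot, facing away from it), by 0.15 to 0.55 rad, and is clamped: pressing does not turn it.
- face (a point): Centre of the sloped face, over the dark window (30 x 46 mm), in the plane of the yellow bars' tops when they are out, 20 mm from the hinge line, 6 mm above the metal. x up the slope, y level across it, z square out of the face. The slide's underside goes on both bars, its centre over this point.
- lower_bar (a joint): How far the lower yellow bar is pushed in, 0 (out) to 0.006 m (level with the metal). The bar is 10 mm wide (along the slope), 60 mm long, centred 28 mm down the slope from point face. Sprung: 0.8 N starts it, then 0.8 N per mm (5.6 N at the end).
- upper_bar (a joint): The same for the upper bar, centred 28 mm up the slope from point face.

How it is judged:
By the outcome, as a careful person would: the job done as asked, in the order asked, and still so for the second after the job is handed in, while the arm keeps its last pose, push and grip.
It also fails if it takes over 48 s, if anything falls off the work surface, if the arm or the gripper's body presses on something with over 40 N, if the wrist force passes 120 N, or if a joint passes its speed limit or range.

## Working session

There is one attempt and no reset: what is moved stays moved. The work goes in short steps, Python scripts to look and compute and a tool call to move; the robot and the scene stay as the last step left them, time stands still between calls to the robot, and variables do not carry over. Pictures are saved under pics/ and viewed, at most 10 in all, crops included, and the job is handed in when it is done.

Besides the shell and the picture viewer there is one more tool, called in YAML: its name, and indented under it one key for each argument. arm_command: Moves the arm, as the interface text tells. Its arguments: {"type":"object","properties":{"angular":{"type":"array"},"slide":{"type":"array"},"hand":{"type":"array"},"squeeze":{"type":"number"}},"required":["angular","slide","hand"]}

```bash
mkdir -p pics
cat > h.py <<'E'
import numpy as np, cv2
from station import manip, optics
def K(s):
    f=240/np.tan(np.radians(s["fovy"])/2); return np.array([[f,0,s["cx"]],[0,f,s["cy"]],[0,0,1.]])
def cloud(s):
    z=s["z_map"]; v,u=np.mgrid[:480,:640]
    n=cv2.undistortPoints(np.stack([u,v],-1).reshape(-1,1,2).astype(np.float64),K(s),np.array(s["dist_coeffs"])).reshape(480,640,2)
    P=np.dstack([n[...,0]*z,n[...,1]*z,z]); W=(P-np.array(s["t"]))@np.array(s["R"]); W[z==0]=np.nan
    return W
def proj(s,X):
    return cv2.projectPoints(np.atleast_2d(X).astype(float),cv2.Rodrigues(np.array(s["R"]))[0],np.array(s["t"]),K(s),np.array(s["dist_coeffs"]))[0].reshape(-1,2)
E
python3 - <<'E'
from h import *
np.set_printoptions(precision=4,suppress=True)
st=manip.get_state(); print(st, manip.tips_ahead)
for n in("top","side"):
    s=optics.snapshot(n); cv2.imwrite(f"pics/{n}0.png",s["pixels"]); np.savez(f"{n}0.npz",W=cloud(s),px=s["pixels"])
    print(n,"cam",-np.array(s["R"]).T@s["t"])
    for o in("blue_slide_grip","orange_slide_grip","case","reader","lower_bar","upper_bar"):
        print(o,[(np.round(d["at"],4),round(d["p"],2),proj(s,d["at"])[0].round()) for d in optics.recognise(s,o)[:2]])
E
```

```text
{'t': 0.0, 'qpos': array([-1.315 ,  0.3427,  1.525 ,  0.    ,  1.2754, -0.146 ]), 'dq': array([ 0.    ,  0.0011,  0.0015, -0.0002,  0.0013, -0.0008]), 'joint_efforts': array([ -0.0016, -43.1246, -24.4214,   0.0716,   0.0561,  -0.0001]), 'position': array([ 0.2052, -0.4827,  0.1999]), 'tool_rot': array([[ 0.9204,  0.3911, -0.0004],
       [ 0.3911, -0.9203,  0.0015],
       [ 0.0002, -0.0015, -1.    ]]), 'ft_force': array([ 0.3685,  1.3541, -0.8009]), 'moment': array([ 0.0225,  0.024 , -0.017 ]), 'gripper_force': 0.0, 'gripper_width': 0.09208272269781426} 0.011
top cam [0.4417 0.0085 0.782 ]
blue_slide_grip [(array([ 0.5888, -0.1791,  0.0417]), 0.69, array([434., 235.]))]
orange_slide_grip [(array([ 0.4632, -0.1783,  0.0324]), 0.97, array([434., 313.])), (array([0.5676, 0.2133, 0.1021]), 0.38, array([181., 240.]))]
case [(array([ 0.5345, -0.342 ,  0.0497]), 0.69, array([534., 268.]))]
reader [(array([0.555 , 0.1994, 0.0388]), 0.69, array([200., 255.]))]
lower_bar [(array([0.606 , 0.2162, 0.0902]), 0.85, array([183., 217.])), (array([ 0.5907, -0.1802,  0.0423]), 0.44, array([434., 234.]))]
upper_bar [(array([0.5538, 0.2065, 0.1161]), 0.6, array([182., 247.]))]
side cam [0.2859 0.5109 0.5624]
blue_slide_grip [(array([ 0.5921, -0.1748,  0.055 ]), 0.95, array([349., 197.]))]
orange_slide_grip [(array([ 0.4599, -0.1825,  0.0533]), 0.63, array([417., 216.]))]
case [(array([ 0.5233, -0.3535,  0.0978]), 0.7, array([418., 146.]))]
reader [(array([0.5444, 0.2343, 0.0415]), 0.9, array([244., 375.]))]
lower_bar [(array([0.5986, 0.2211, 0.0849]), 0.63, array([212., 330.]))]
upper_bar []
```

View pics/top0.png

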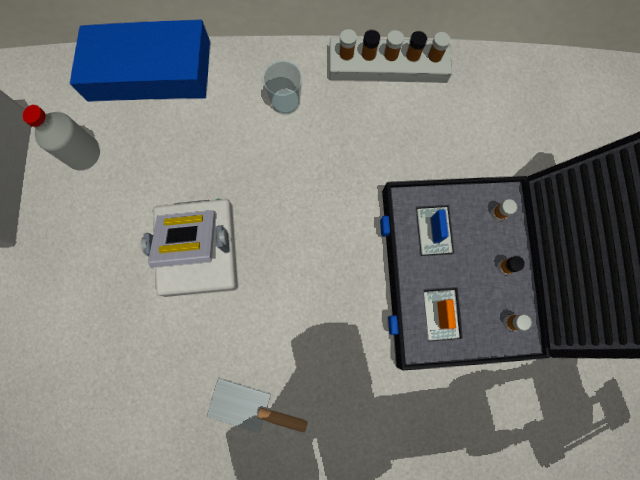

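View pics/side0.png

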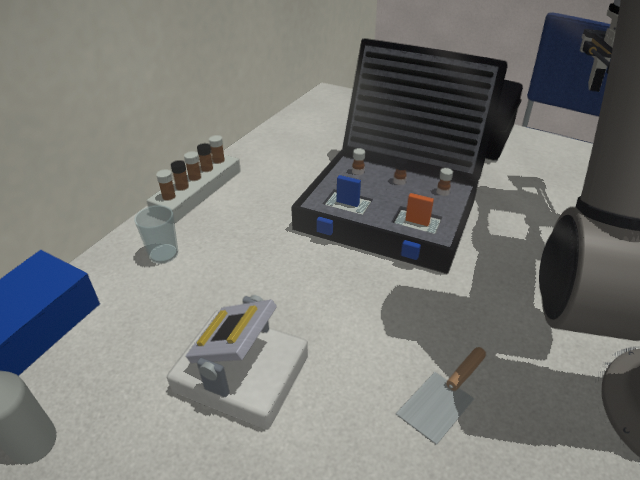

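Top view: blue slide at (434,232) in the far recess with its long side along world x. Reader stage at (182,234), bars at (183,220) and (180,247). The side view shows the same layout with no obstacles between them. Next I fit the geometry from depth.

```bash
cat > m.py <<'E'
from h import *
np.set_printoptions(precision=4,suppress=True)
def box(W,c,r,zlo,zhi):
    return (np.hypot(W[...,0]-c[0],W[...,1]-c[1])<r)&(W[...,2]>zlo)&(W[...,2]<zhi)
for n in("top","side"):
    d=np.load(n+"0.npz"); W=d["W"]; hsv=cv2.cvtColor(d["px"],cv2.COLOR_BGR2HSV); H,S,V=[hsv[...,i] for i in range(3)]
    print("==",n)
    b=box(W,(.59,-.18),.06,.03,.13)&(H>105)&(H<130)&(S>120)
    P=W[b]; zt=np.percentile(P[:,2],98); T=P[P[:,2]>zt-.004]
    r=cv2.minAreaRect((T[:,:2]*1000).astype(np.float32)); print("blue n",len(P),"ztop",zt,"top rect mm",r,len(T), "mean",P.mean(0))
    w=box(W,(.59,-.18),.055,.02,.06)&(S<60)&(V>140)
    P=W[w]; print("plate",len(P),cv2.minAreaRect((P[:,:2]*1000).astype(np.float32)),np.median(P[:,2]))
    st=box(W,(.58,.215),.075,.06,.16); y=st&(H>18)&(H<35)&(S>120); Y=W[y]
    # metal plane: robust fit on non-yellow
    M=W[st&~y]
    best=0; rng=np.random.default_rng(0)
    for _ in range(500):
        a=M[rng.choice(len(M),3,False)]; nn=np.cross(a[1]-a[0],a[2]-a[0]); l=np.linalg.norm(nn)
        if l<1e-5: continue
        nn/=l; k=abs((M-a[0])@nn)<.002
        if abs(nn[2])>.8 and k.sum()>best: best=k.sum(); I=k
    c=M[I].mean(0); nn=np.linalg.svd(M[I]-c)[2][2]; nn*=np.sign(nn[2])
    print("metal",len(M),best,c,nn,"tilt",np.arccos(nn[2]),"az",np.arctan2(nn[1],nn[0]))
    h=(Y-c)@nn; print("yellow",len(Y),"height",np.percentile(h,[10,50,90]))
    yv=np.cross([0,0,1],nn); yv/=np.linalg.norm(yv); xv=np.cross(yv,nn)
    if xv[0]>0: xv=-xv
    Yt=Y[(h>.003)]; q=(Yt-c)@xv; mid=(q.max()+q.min())/2; 
    for sgn in(-1,1):
        k=(q-mid)*sgn>0; A=Yt[k]; uv=np.stack([(A-c)@xv,(A-c)@yv],1)*1000
        print(" bar",sgn,A.mean(0),cv2.minAreaRect(uv.astype(np.float32)),"h",np.median((A-c)@nn))
    print("c",c,"xv",xv,"yv",yv)
    uv=np.stack([(M[I]-c)@xv,(M[I]-c)@yv],1)*1000; print(" metal rect",cv2.minAreaRect(uv.astype(np.float32)))
    k=box(W,(.58,.215),.06,.06,.16)&(V<60); A=W[k]; print("window",len(A),A.mean(0),cv2.minAreaRect((np.stack([(A-c)@xv,(A-c)@yv],1)*1000).astype(np.float32)))
    # base edges
    bs=box(W,(.555,.2),.14,.03,.05); B=W[bs&~y]; print("base",cv2.minAreaRect((B[:,:2]*1000).astype(np.float32)))
E
python3 m.py
```

```text
== top
blue n 450 ztop 0.09388020560267517 top rect mm ((598.0467529296875, -181.45187377929688), (44.24539566040039, 11.845130920410156), 3.9757182598114014) 201 mean [ 0.596  -0.1786  0.0787]
plate 594 ((598.3255004882812, -181.56494140625), (76.2822494506836, 50.47614669799805), 4.144650936126709) 0.037223401241552996
metal 3073 2198 [0.5726 0.2124 0.0997] [0.5072 0.0521 0.8603] tilt 0.5350086694685038 az 0.10241121217720742
yellow 571 height [0.0017 0.0054 0.0068]
 bar -1 [0.6026 0.2168 0.0882] ((-32.569766998291016, 1.6040496826171875), (59.328285217285156, 11.683241844177246), 89.41121673583984) h 0.005645274197309796
 bar 1 [0.5544 0.2112 0.1171] ((24.201658248901367, 1.3747215270996094), (59.332908630371094, 12.858830451965332), 89.0374755859375) h 0.005732515453402424
c [0.5726 0.2124 0.0997] xv [-0.8558 -0.0879  0.5098] yv [-0.1022  0.9948  0.    ]
 metal rect ((-4.271881103515625, 0.843017578125), (98.2744369506836, 127.56242370605469), 1.2864727973937988)
window 440 [0.5766 0.2168 0.0975] ((-4.222677230834961, 16.73663902282715), (33.34072494506836, 75.56745910644531), 2.
[... 654 characters left out ...]
-6.670299530029297), (12.525748252868652, 58.51802444458008), 2.106029510498047) h 0.005307642922027177
 bar 1 [0.5535 0.2152 0.1165] ((21.05162811279297, -6.485908508300781), (60.287845611572266, 11.326483726501465), 89.8753433227539) h 0.005912919151654224
c [0.5691 0.221  0.1004] xv [-0.8567 -0.098   0.5064] yv [-0.1137  0.9935  0.    ]
 metal rect ((-7.453041076660156, -5.586727142333984), (97.56900787353516, 124.36632537841797), 0.545807421207428)
window 328 [0.5769 0.2155 0.0973] ((-8.387556076049805, -6.985359191894531), (44.81957244873047, 28.952653884887695), 87.25672912597656)
base ((569.1253662109375, 214.4620361328125), (150.65782165527344, 130.08697509765625), 6.668498992919922)
```

arm_command:
  angular:
    - [0, 0, 6.3]
    - [0, 0, 6.3]
    - [0, 0, 6.3]
    - [0, 0, 0]
    - [0, 0, 0]
  slide:
    - [0, 0, -0.05]
    - [0, 0, -0.05]
    - [0, 0, -0.05]
    - [0.041, -0.027, 0]
    - [0.041, -0.027, 0]
  hand: [1, 1, 1, 1, 1]
  squeeze: 25

```text
t: 1.32
position: [0.2839, -0.4231, 0.3511]
tool_rot: [[0.998, 0.07, 0.001], [0.07, -0.998, -0.001], [0.001, 0.001, -1.0]]
ft_force: [0.1, 0.2, -0.5]
gripper_width: 0.0913
gripper_force: 0.0
```

arm_command:
  angular:
    - [0, 0, 0]
    - [0, 0, 0]
    - [0, 0, 0]
    - [0, 0, 0]
    - [0, 0, 0]
  slide:
    - [0.041, -0.027, 0]
    - [0.041, -0.027, 0]
    - [0.041, -0.027, 0]
    - [0.041, -0.027, 0]
    - [0.041, -0.027, 0]
  hand: [1, 1, 1, 1, 1]

```text
t: 1.95
position: [0.4791, -0.2729, 0.3506]
tool_rot: [[0.997, 0.072, 0.0], [0.072, -0.997, -0.0], [0.0, 0.0, -1.0]]
ft_force: [-0.5, -0.9, -0.9]
gripper_width: 0.0918
gripper_force: 0.0
```

arm_command:
  angular:
    - [0, 0, 0]
    - [0, 0, 0]
    - [0, 0, 0]
    - [0, 0, 0]
  slide:
    - [0.041, -0.027, 0]
    - [0.041, -0.027, 0]
    - [0.041, -0.027, 0]
    - [0, 0, 0]
  hand: [1, 1, 1, 1]

```text
t: 2.45
position: [0.5968, -0.1818, 0.3492]
tool_rot: [[0.997, 0.076, -0.001], [0.076, -0.997, 0.001], [-0.001, -0.001, -1.0]]
ft_force: [1.1, -1.3, -1.1]
gripper_width: 0.0917
gripper_force: 0.0
```

arm_command:
  angular:
    - [0, 0, 0]
    - [0, 0, 0]
    - [0, 0, 0]
    - [0, 0, 0]
    - [0, 0, 0]
  slide:
    - [0.001, 0, 0.05]
    - [0, 0, 0.05]
    - [0, 0, 0.05]
    - [0, 0, 0.04]
    - [0, 0, 0]
  hand: [0.2, 0.2, 0.2, 0.2, 0.2]

```text
t: 3.08
position: [0.5935, -0.1842, 0.1577]
tool_rot: [[0.997, 0.071, -0.007], [0.071, -0.997, 0.003], [-0.006, -0.003, -1.0]]
ft_force: [0.2, 0.5, 1.2]
gripper_width: 0.0555
gripper_force: 0.0
```

Run:
```python
from h import *
a=[optics.snapshot(n) for n in("top","side")]
im=np.vstack([cv2.resize(a[0]["pixels"][150:300,350:550],(400,300),interpolation=cv2.INTER_CUBIC),cv2.resize(a[1]["pixels"][100:250,270:470],(400,300),interpolation=cv2.INTER_CUBIC)])
cv2.imwrite("pics/near1.png",im); print(manip.get_state()["position"],manip.get_state()["gripper_width"])
```

```text
[ 0.5962945  -0.18513474  0.1621279 ] 0.05509194033442652
```

View pics/near1.png

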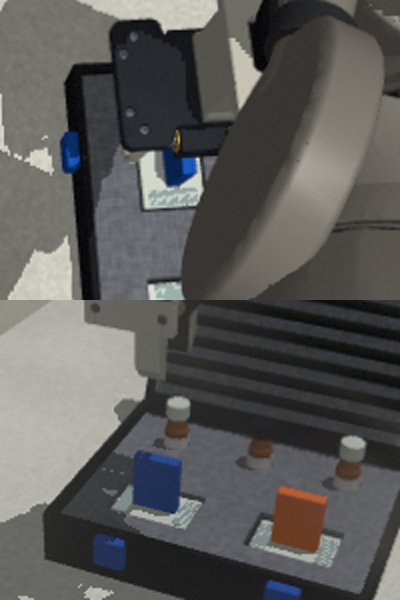

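The gripper stands above the blue slide, with its near finger at about (150,370) in the side crop. The slide is untouched at (157,480). I'll let the arm settle and correct laterally.

arm_command:
  angular:
    - [0, 0, 0]
    - [0, 0, 0]
  slide:
    - [0, 0, 0]
    - [0, 0, 0]
  hand: [0.2, 0.2]

```text
t: 3.42
position: [0.5966, -0.1847, 0.1623]
tool_rot: [[0.997, 0.072, 0.003], [0.072, -0.997, -0.001], [0.003, 0.002, -1.0]]
ft_force: [-0.2, 0.2, -0.1]
gripper_width: 0.0553
gripper_force: 0.0
```

```bash
cat > d.py <<'E'
from h import *
import sys
from scipy.spatial.transform import Rotation as Ro
np.set_printoptions(precision=4,suppress=True)
def go(p,R):
    s=manip.get_state(); T=s["tool_rot"]
    print("pos",s["position"],"need slide",T.T@(np.array(p)-s["position"]),"rot deg",Ro.from_matrix(T.T@R).as_rotvec(degrees=True),"F",s["ft_force"],"M",s["moment"],"w",s["gripper_width"],s["gripper_force"])
def yawR(deg):
    c,s=np.cos(np.radians(deg)),np.sin(np.radians(deg)); return np.array([[c,s,0],[s,-c,0],[0,0,-1.]])
E
python3 - <<'E'
from d import *
go([.598,-.1815,.058],yawR(4.1))
s=optics.snapshot("side"); print(proj(s,manip.get_state()["position"]), proj(s,[.598,-.1815,.092]))
E
```

```text
pos [ 0.5966 -0.1847  0.1623] need slide [ 0.0014 -0.0033  0.1043] rot deg [ 0.0883 -0.152   0.0192] F [-0.248   0.158  -0.1117] M [ 0.0002  0.0258 -0.0418] w 0.055288104624630255 0.0
[[351.2744 143.4742]] [[348.2694 178.0731]]
```

arm_command:
  angular:
    - [0, 0, 0]
    - [0, 0, 0]
    - [0, 0, 0]
    - [0, 0, 0]
    - [0, 0, 0]
  slide:
    - [0.001, -0.003, 0.03]
    - [0, 0, 0.03]
    - [0, 0, 0.02]
    - [0, 0, 0]
    - [0, 0, 0]
  hand: [0.2, 0.2, 0.2, 0.2, 0.2]

```text
t: 4.1
position: [0.5974, -0.1816, 0.0818]
tool_rot: [[0.997, 0.072, 0.002], [0.072, -0.997, -0.001], [0.002, 0.001, -1.0]]
ft_force: [-0.6, -0.8, 0.4]
gripper_width: 0.0552
gripper_force: 0.0
```

Run:
```python
from d import *
go([.598,-.1815,.058],yawR(4.1))
```

```text
pos [ 0.5974 -0.1816  0.0818] need slide [ 0.0006 -0.0001  0.0238] rot deg [ 0.0595 -0.101   0.0237] F [-0.6127 -0.8161  0.3657] M [ 0.0519 -0.0009  0.0041] w 0.05519352790402765 0.0
```

arm_command:
  angular:
    - [0, 0, 0]
    - [0, 0, 0]
    - [0, 0, 0]
    - [0, 0, 0]
    - [0, 0, 0]
  slide:
    - [0, 0, 0.012]
    - [0, 0, 0.012]
    - [0, 0, 0]
    - [0, 0, 0]
    - [0, 0, 0]
  hand: [0.2, 0.2, 0.2, -1, -1]

```text
t: 4.72
position: [0.5969, -0.1814, 0.0569]
tool_rot: [[0.997, 0.072, 0.001], [0.072, -0.997, -0.0], [0.001, 0.0, -1.0]]
ft_force: [-0.4, -0.2, 0.5]
gripper_width: 0.0398
gripper_force: 0.0
```

arm_command:
  angular:
    - [0, 0, 0]
    - [0, 0, 0]
    - [0, 0, 0]
    - [0, 0, 0]
  slide:
    - [0, 0, 0]
    - [0, 0, 0]
    - [0, 0, 0]
    - [0, 0, 0]
  hand: [-1, -1, -1, -1]

```text
t: 5.22
position: [0.5967, -0.1814, 0.0566]
tool_rot: [[0.997, 0.072, 0.0], [0.072, -0.997, -0.0], [0.0, 0.0, -1.0]]
ft_force: [0.9, -0.7, -0.1]
gripper_width: 0.0117
gripper_force: 25.0
```

arm_command:
  angular:
    - [0, 0, 0]
    - [0, 0, 0]
    - [0, 0, 0]
    - [0, 0, 0]
    - [0, 0, 0]
  slide:
    - [0, 0, -0.01]
    - [0, 0, -0.02]
    - [0, 0, -0.03]
    - [0, 0, -0.04]
    - [0, 0, -0.04]
  hand: [-1, -1, -1, -1, -1]
  squeeze: 35

```text
t: 5.85
position: [0.5965, -0.1812, 0.1984]
tool_rot: [[0.997, 0.072, 0.0], [0.072, -0.997, -0.0], [0.0, 0.0, -1.0]]
ft_force: [0.7, 0.1, -0.6]
gripper_width: 0.0115
gripper_force: 35.0
```

arm_command:
  angular:
    - [0, 0, 0]
    - [0, 0, 0]
    - [0, 0, 0]
    - [0, 0, 0]
  slide:
    - [0, 0, -0.03]
    - [0, 0, -0.03]
    - [0, 0, -0.02]
    - [0, 0, 0]
  hand: [-1, -1, -1, -1]

```text
t: 6.35
position: [0.5973, -0.1815, 0.2787]
tool_rot: [[0.997, 0.072, 0.004], [0.072, -0.997, -0.002], [0.004, 0.002, -1.0]]
ft_force: [0.2, -0.4, -1.1]
gripper_width: 0.0116
gripper_force: 35.0
```

arm_command:
  angular:
    - [0, 0, 0]
    - [0, 0, 0]
    - [0, 0, 0]
    - [0, 0, 0]
    - [0, 0, 0]
  slide:
    - [0.006, -0.03, 0]
    - [0.006, -0.05, 0]
    - [0.006, -0.05, 0]
    - [0.006, -0.05, 0]
    - [0.006, -0.05, 0]
  hand: [-1, -1, -1, -1, -1]

```text
t: 6.98
position: [0.6094, 0.0519, 0.2753]
tool_rot: [[0.997, 0.072, -0.002], [0.072, -0.997, 0.0], [-0.002, -0.0, -1.0]]
ft_force: [0.7, 0.5, -0.6]
gripper_width: 0.0114
gripper_force: 35.0
```

arm_command:
  angular:
    - [0, 0, -1]
    - [0, 0, -0.9]
    - [0, 0, 0]
    - [0, 0, 0]
    - [0, 0, 0]
  slide:
    - [0.006, -0.05, 0]
    - [0.006, -0.05, 0]
    - [0.006, -0.045, 0]
    - [0, -0.023, 0]
    - [0, 0, 0]
  hand: [-1, -1, -1, -1, -1]

```text
t: 7.6
position: [0.6121, 0.2202, 0.2756]
tool_rot: [[0.994, 0.107, -0.001], [0.107, -0.994, -0.001], [-0.001, 0.0, -1.0]]
ft_force: [0.2, -0.1, -0.9]
gripper_width: 0.0118
gripper_force: 35.0
```

arm_command:
  angular:
    - [0, -6, 0]
    - [0, -8, 0]
    - [0, -8, 0]
    - [0, -8.5, 0]
    - [0, 0, 0]
  slide:
    - [0, 0, 0]
    - [0, 0, 0]
    - [0, 0, 0]
    - [0, 0, 0]
    - [0, 0, 0]
  hand: [-1, -1, -1, -1, -1]

```text
t: 8.22
position: [0.6151, 0.2176, 0.2679]
tool_rot: [[0.873, 0.1, -0.478], [0.087, -0.995, -0.048], [-0.48, -0.0, -0.877]]
ft_force: [0.7, -0.2, -2.6]
gripper_width: 0.0118
gripper_force: 35.0
```

```bash
cat >> d.py <<'E'
F=np.array([.5786,.215,.1023]); tilt=.533; az=np.radians(6)
n=np.array([np.cos(az)*np.sin(tilt),np.sin(az)*np.sin(tilt),np.cos(tilt)])
yv=np.array([-np.sin(az),np.cos(az),0]); xu=np.cross(yv,n)   # xu: down/up slope axis
RT=np.column_stack([np.cross(-yv,-n),-yv,-n])
E
python3 - <<'E'
from d import *
print(RT); go(F+n*.0746,RT)
a=[optics.snapshot(k) for k in("top","side")]
for k,s in zip(("top","side"),a): np.savez(k+"2.npz",W=cloud(s),px=s["pixels"])
cv2.imwrite("pics/held.png",np.hstack([cv2.resize(a[0]["pixels"][130:330,90:290],(400,400)),cv2.resize(a[1]["pixels"][180:440,110:370],(400,400))]))
E
```

```text
[[ 0.8566  0.1045 -0.5053]
 [ 0.09   -0.9945 -0.0531]
 [-0.5081 -0.     -0.8613]]
pos [0.6151 0.2176 0.2679] need slide [ 0.0498 -0.0012  0.0883] rot deg [-0.1513 -1.8427 -0.2433] F [ 0.6807 -0.1776 -2.6048] M [ 0.086  -0.4934 -0.0321] w 0.011819094055111602 34.97363269329071
```

View pics/held.png

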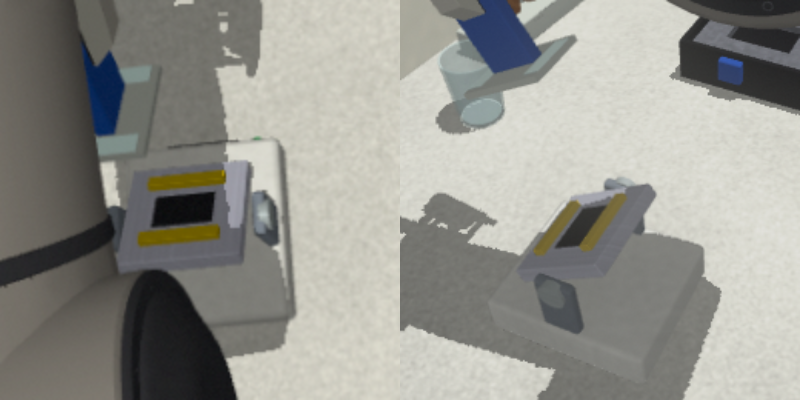

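Left crop (top): the slide is held at about (120,110), with the stage clear at (185,210). Right crop (side): the tilted plate at (500,60) looks about parallel to the face. Moving to 50 mm standoff.

arm_command:
  angular:
    - [0, -1, 0]
    - [0, -0.5, 0]
    - [0, 0, 0]
    - [0, 0, 0]
    - [0, 0, 0]
  slide:
    - [0.025, 0, 0.02]
    - [0.025, -0.001, 0.03]
    - [0, 0, 0.03]
    - [0, 0, 0.006]
    - [0, 0, 0]
  hand: [-1, -1, -1, -1, -1]

```text
t: 8.95
position: [0.6154, 0.2212, 0.1824]
tool_rot: [[0.868, 0.103, -0.485], [0.091, -0.995, -0.048], [-0.488, -0.002, -0.873]]
ft_force: [0.2, -0.1, -0.3]
gripper_width: 0.0114
gripper_force: 35.0
```

arm_command:
  angular:
    - [0, 0, 0]
    - [0, 0, 0]
  slide:
    - [0, 0, 0]
    - [0, 0, 0]
  hand: [-1, -1]

```text
t: 9.2
position: [0.6157, 0.2211, 0.1785]
tool_rot: [[0.866, 0.103, -0.489], [0.091, -0.995, -0.049], [-0.492, -0.002, -0.871]]
ft_force: [-0.5, 0.1, -1.6]
gripper_width: 0.0117
gripper_force: 35.0
```

```bash
cat > look.py <<'E'
from d import *
import sys
tag=sys.argv[1]; off=float(sys.argv[2])
go(F+n*(.0246+off),RT)
st=manip.get_state(); T=st["tool_rot"]; p=st["position"]
a=[optics.snapshot(k) for k in("top","side")]
for k,s in zip(("top","side"),a):
    W=cloud(s); L=(W-p)@T; hsv=cv2.cvtColor(s["pixels"],cv2.COLOR_BGR2HSV)
    # plate upper face: tool z ~ .0196
    m=(abs(L[...,0])<.05)&(abs(L[...,1])<.035)&(L[...,2]>.010)&(L[...,2]<.030)&(hsv[...,1]<90)
    P=L[m]; print(k,"plate pts",len(P))
    if len(P)>60:
        A=np.c_[P[:,:2],np.ones(len(P))]; c=np.linalg.lstsq(A,P[:,2],rcond=None)[0]
        for _ in range(5):
            g=abs(P[:,2]-A@c)<.002; c=np.linalg.lstsq(A[g],P[g,2],rcond=None)[0]
        print(" slopes deg",np.degrees(c[:2]),"z0",c[2],g.sum(),cv2.minAreaRect((P[g][:,:2]*1000).astype(np.float32)),"x",np.percentile(P[g][:,0],[1,99]),"y",np.percentile(P[g][:,1],[1,99]))
    np.savez(f"{k}_{tag}.npz",L=L,px=s["pixels"])
cv2.imwrite(f"pics/{tag}.png",np.hstack([cv2.resize(a[0]["pixels"][150:310,110:270],(400,400)),cv2.resize(a[1]["pixels"][200:400,130:330],(400,400))]))
E
python3 look.py s50 .05
```

```text
pos [0.6157 0.2211 0.1785] need slide [0.0062 0.0022 0.0102] rot deg [-0.1365 -1.078  -0.0256] F [-0.4774  0.1005 -1.6416] M [ 0.0329 -0.387   0.0153] w 0.011722291348076534 34.97392237186432
top plate pts 1060
 slopes deg [ 0.3891 -0.7809] z0 0.01887021669554518 957 ((0.8252410888671875, 0.3361492156982422), (51.45484161376953, 78.2953109741211), 89.75604248046875) x [-0.0376  0.0373] y [-0.0248  0.0258]
side plate pts 939
 slopes deg [-0.5311 -0.7432] z0 0.020378315368643405 758 ((1.0029144287109375, 0.7576122283935547), (77.77229309082031, 51.793479919433594), 0.10307995229959488) x [-0.0371  0.0374] y [-0.0245  0.025 ]
```

View pics/s50.png

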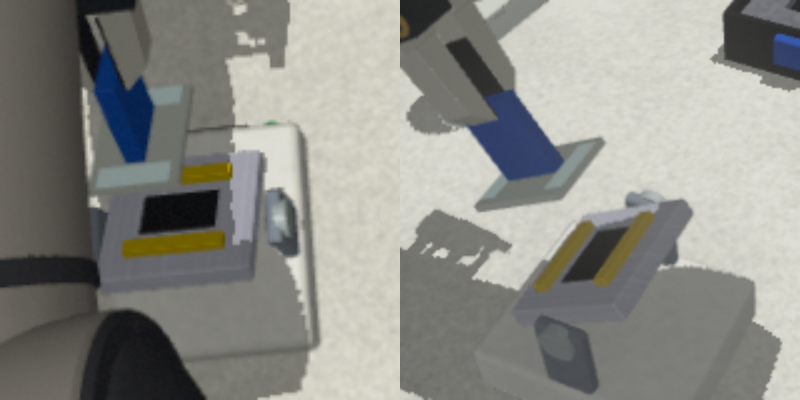

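The slide is held square to the tool: slopes under 1°, underside 24.6 mm ahead of the TCP, centre offset +0.9 mm in x and +0.5 mm in y. In the image the plate at (140,140) is parallel to the stage. Correcting and closing in to about 15 mm.

arm_command:
  angular:
    - [0, -1, 0]
    - [0, 0, 0]
    - [0, 0, 0]
    - [0, 0, 0]
    - [0, 0, 0]
  slide:
    - [0.005, 0.002, 0.01]
    - [0, 0, 0.02]
    - [0, 0, 0.015]
    - [0, 0, 0]
    - [0, 0, 0]
  hand: [-1, -1, -1, -1, -1]

```text
t: 9.93
position: [0.5967, 0.2171, 0.1358]
tool_rot: [[0.855, 0.103, -0.508], [0.089, -0.995, -0.051], [-0.511, -0.001, -0.86]]
ft_force: [0.5, -0.0, -1.2]
gripper_width: 0.0116
gripper_force: 35.0
```

arm_command:
  angular:
    - [0, 0, 0]
    - [0, 0, 0]
    - [0, 0, 0]
  slide:
    - [0, 0, 0]
    - [0, 0, 0]
    - [0, 0, 0]
  hand: [-1, -1, -1]

```text
t: 10.3
position: [0.5964, 0.2172, 0.1359]
tool_rot: [[0.855, 0.103, -0.508], [0.089, -0.995, -0.051], [-0.511, -0.001, -0.86]]
ft_force: [0.2, -0.0, -0.1]
gripper_width: 0.012
gripper_force: 35.0
```

```bash
cat > c.py <<'E'
from d import *
import sys
go(F+n*(.0246+float(sys.argv[1]))-.0009*RT[:,0]-.0005*RT[:,1],RT)
s=manip.get_state(); print("tool F",s["tool_rot"].T@s["ft_force"],"tool M",s["tool_rot"].T@s["moment"],s["qpos"])
E
python3 c.py .015
```

```text
pos [0.5964 0.2172 0.1359] need slide [ 0.0007 -0.0002 -0.0016] rot deg [-0.1189  0.1626 -0.0328] F [ 0.1689 -0.0078 -0.0778] M [ 0.073  -0.3846  0.0038] w 0.012029518485272166 34.97377574443817
tool F [ 0.1835  0.0252 -0.0185] tool M [ 0.0261  0.3901 -0.0206] [0.2006 0.9991 0.6203 0.0576 2.0552 1.6808]
```

arm_command:
  angular:
    - [0, 0, 0]
    - [0, 0, 0]
    - [0, 0, 0]
    - [0, 0, 0]
    - [0, 0, 0]
  slide:
    - [0.001, 0, 0.005]
    - [0, 0, 0.005]
    - [0, 0, 0.003]
    - [0, 0, 0.002]
    - [0, 0, 0]
  hand: [-1, -1, -1, -1, -1]

```text
t: 10.92
position: [0.5897, 0.2164, 0.1229]
tool_rot: [[0.856, 0.103, -0.507], [0.089, -0.995, -0.051], [-0.51, -0.001, -0.86]]
ft_force: [1.6, -1.1, 2.1]
gripper_width: 0.0117
gripper_force: 35.0
```

arm_command:
  angular:
    - [0, 0, 0]
    - [0, 0, 0]
    - [0, 0, 0]
  slide:
    - [0, 0, 0]
    - [0, 0, 0]
    - [0, 0, 0]
  hand: [-1, -1, -1]

```text
t: 11.3
position: [0.5896, 0.2164, 0.1225]
tool_rot: [[0.855, 0.103, -0.508], [0.089, -0.995, -0.051], [-0.511, -0.001, -0.86]]
ft_force: [1.5, -0.5, 2.8]
gripper_width: 0.0119
gripper_force: 35.0
```

```bash
python3 c.py -.002
```

```text
pos [0.5896 0.2164 0.1225] need slide [-0.0002 -0.0003  0.0004] rot deg [-0.1132  0.1649 -0.0376] F [ 1.5388 -0.5353  2.7806] M [-0.1082 -0.2519  0.092 ] w 0.011856191661440923 34.98110353946686
tool F [-0.1516  0.6871 -3.145 ] tool M [-0.162   0.2393 -0.0111] [0.2014 0.9877 0.6802 0.0566 2.0067 1.6786]
```

arm_command:
  angular:
    - [0, 0, 0]
    - [0, 0, 0]
    - [0, 0, 0]
    - [0, 0, 0]
    - [0, 0, 0]
  slide:
    - [0, 0, 0.001]
    - [0, 0, 0.001]
    - [0, 0, 0.0005]
    - [0, 0, 0]
    - [0, 0, 0]
  hand: [-1, -1, -1, -1, -1]

```text
t: 11.92
position: [0.5885, 0.2162, 0.1207]
tool_rot: [[0.856, 0.103, -0.507], [0.089, -0.995, -0.051], [-0.51, -0.001, -0.86]]
ft_force: [3.8, -1.5, 4.5]
gripper_width: 0.0113
gripper_force: 35.0
```

```bash
cat > avg.py <<'E'
from d import *
m=[]
for i in range(16):
    s=optics.snapshot("side" if i%2 else "top"); st=manip.get_state(); T=st["tool_rot"]; m.append(np.r_[T.T@st["ft_force"],T.T@st["moment"]])
print("avg tool F,M",np.mean(m,0),"sd",np.std(m,0))
E
python3 avg.py; python3 look.py p1 -.0045
```

```text
avg tool F,M [-0.435   1.8229 -6.6192 -0.2655  0.2379 -0.0293] sd [0.5296 0.6121 0.4297 0.0331 0.0252 0.0311]
pos [0.5885 0.2162 0.1207] need slide [0.0008 0.0001 0.0009] rot deg [-0.1149  0.1128 -0.0447] F [ 3.0248 -2.3717  5.3133] M [-0.1508 -0.2297  0.1106] w 0.01163963870831357 34.985339641571045
top plate pts 1697
 slopes deg [-5.5414  4.1408] z0 0.01977320266059866 572 ((-5.0023193359375, 3.341501235961914), (59.78928756713867, 87.30488586425781), 87.1601333618164) x [-0.0466  0.0376] y [-0.0251  0.0341]
side plate pts 1595
 slopes deg [-5.2104 -6.5216] z0 0.02073921842036284 653 ((-3.397064208984375, -4.1898040771484375), (87.51306915283203, 60.71391677856445), 0.8755940794944763) x [-0.0463  0.0383] y [-0.0345  0.0249]
```

View pics/p1.png

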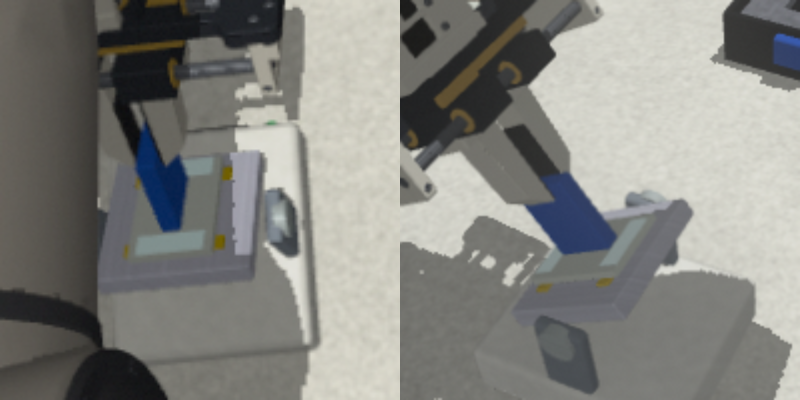

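The plate sits centred on the stage at (180,205), with the bar ends showing evenly on both sides. I'll check depth and tilt against the metal in tool coordinates.

```bash
cat > f.py <<'E'
from d import *
import sys
for k in("top","side"):
    d=np.load(f"{k}_{sys.argv[1]}.npz"); L=d["L"]; hsv=cv2.cvtColor(d["px"],cv2.COLOR_BGR2HSV); H,S=hsv[...,0],hsv[...,1]
    y=(H>18)&(H<35)&(S>120)&(abs(L[...,0])<.06)&(abs(L[...,1])<.05)&(L[...,2]>.015)&(L[...,2]<.04)
    for sg in(-1,1):
        B=L[y&(L[...,0]*sg>0)]; print(k,"bar",sg,len(B),"x",np.median(B[:,0]) if len(B) else 0,"yrange",np.percentile(B[:,1],[2,98]) if len(B) else 0,"z",np.median(B[:,2]) if len(B) else 0)
    def fit(m):
        P=L[m]; A=np.c_[P[:,:2],np.ones(len(P))]; c=np.array([0,0,np.median(P[:,2])])
        for _ in range(10):
            g=abs(P[:,2]-A@c)<.002; c=np.linalg.lstsq(A[g],P[g,2],rcond=None)[0]
        return np.degrees(c[:2]),c[2],g.sum()
    X,Y,Z=L[...,0],L[...,1],L[...,2]
    print(" metal",fit(~y&(abs(Y)<.045)&(X>-.07)&(X<.05)&((abs(Y)>.029)|(X<-.044)|(X>.042))&(Z>.02)&(Z<.035)))
    print(" plate",fit((abs(X)<.035)&(abs(Y)<.022)&(abs(Y)>.008)&(Z>.014)&(Z<.024)&(S<90)))
E
python3 f.py p1
```

```text
top bar -1 28 x -0.027076265440483527 yrange [-0.0293  0.0301] z 0.024635647228946445
top bar 1 22 x 0.02898639619366275 yrange [-0.0287  0.0299] z 0.02467588508083314
 metal (array([-0.1211, -0.0953]), np.float64(0.026537541873884414), np.int64(1031))
 plate (array([ 0.1456, -0.4696]), np.float64(0.01893615474424712), np.int64(478))
side bar -1 22 x -0.027606117491664486 yrange [-0.0289 -0.0241] z 0.025469627041171422
side bar 1 13 x 0.028280403832942953 yrange [-0.0288 -0.0252] z 0.025366495510654518
 metal (array([-0.2272, -0.0364]), np.float64(0.027188878220885677), np.int64(853))
 plate (array([ 0.5047, -0.4056]), np.float64(0.019670339496678957), np.int64(386))
```

Centred within 0.5 mm and parallel within about 0.5°. Both bars are in about 3.3 mm, so I'll press about 1 mm more.

arm_command:
  angular:
    - [0, 0, 0]
    - [0, 0, 0]
    - [0, 0, 0]
    - [0, 0, 0]
    - [0, 0, 0]
  slide:
    - [0, 0, 0.0005]
    - [0, 0, 0.0005]
    - [0, 0, 0.0003]
    - [0, 0, 0]
    - [0, 0, 0]
  hand: [-1, -1, -1, -1, -1]

```text
t: 13.45
position: [0.5881, 0.2161, 0.1199]
tool_rot: [[0.856, 0.103, -0.507], [0.089, -0.995, -0.051], [-0.509, -0.001, -0.861]]
ft_force: [3.6, -1.6, 6.2]
gripper_width: 0.0116
gripper_force: 35.0
```

```bash
python3 avg.py; python3 look.py p2 -.0045 | head -1; python3 f.py p2
```

```text
avg tool F,M [-0.4877  2.2706 -8.1936 -0.2909  0.2042 -0.0143] sd [0.3562 0.3867 0.3451 0.0342 0.0269 0.0237]
pos [0.5881 0.2161 0.1199] need slide [ 0.0007  0.0001 -0.0001] rot deg [-0.1177  0.0684 -0.0502] F [ 4.6799 -1.6346  7.3041] M [-0.2595 -0.2891  0.1548] w 0.011751081339556196 34.98680055141449
top bar -1 25 x -0.027115468327823168 yrange [-0.0293  0.0299] z 0.02475987660337522
top bar 1 21 x 0.029206886158785708 yrange [-0.0283  0.0298] z 0.02436361903295764
 metal (array([-0.1659, -0.2029]), np.float64(0.025514378992317056), np.int64(1033))
 plate (array([-0.2277, -0.4151]), np.float64(0.018982779610255823), np.int64(472))
side bar -1 15 x -0.026916035453647742 yrange [-0.0292 -0.0255] z 0.024849645503216295
side bar 1 11 x 0.02991679440237405 yrange [-0.029  -0.0251] z 0.025032519888267758
 metal (array([-0.124 , -0.0177]), np.float64(0.026349622554008214), np.int64(867))
 plate (array([ 0.6624, -0.4858]), np.float64(0.01967657925694181), np.int64(384))
```

```bash
python3 -c "
from station import manip
print(manip.close_job())"
```

```text
the job is handed in; nothing more can be done
None
```

I handed the job in with the blue slide still gripped and pressed flush on the reader face at about 8 N. It is centred to about 0.5 mm by depth measurement, and both yellow bars are in about 4 mm of 6 (estimated from force and depth).

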